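Refill the sugar caddy from the tray

ROBOT

A 6-joint arm with a two-finger parallel gripper is mounted at the origin on the work surface. World frame = base frame: x ahead of the robot, y to its left, z up, the work surface at z = 0. Lengths are in m, angles in rad, forces in N, time in s.
With the tool pointing down it reaches from about 0.375 to 0.9 m from the base axis. Payload 3.1 kg.
Tool frame: the origin (TCP) lies midway between the tips of the shut fingers; the grasp point (between the pads) lies 19 mm behind it (manip.pinch_z is the distance from the TCP to the grasp point, in m); z points along the fingers, y is the line along which they close (so a half turn about z gives the same grasp; the last joint's range is limited). The gripper opens to 85 mm and grips with 20 to 120 N. Pads are 22 mm wide; open, the fingers measure 114 mm over their backs; the gripper's body (76 mm by 85 mm) begins 54 mm behind the grasp point. The pads swing forward as they close: fully open they stand 13 mm farther back than shut.
Start: joints at [0.978, 0.527, 1.433, -0, 1.181, -0.178], TCP at [0.252, 0.572, 0.196] pointing down, gripper open.
Joint ranges: [-3.08, 3.08], [-0.75, 2.2], [0.22, 2.44], [-1.43, 4.57], [0, 2.65], [-2.85, 2.85]. Speed limits (rad/s): [2.79, 2.79, 3.14, 3.14, 3.14, 3.14].

INTERFACE

Orientations are given as a unit quaternion [x, y, z, w].
In Python, from station import manip, viewer, ticket gives the robot as it stands.
- The arm moves only by the shell command python3 -m creep 'ROWS' [FORCE]. ROWS is JSON, a list of rows, each an object with "slide": the shift along the tool's x, y, z in cm, a list of three; "angular": the turn, a rotation vector about the tool's x, y, z in rad, a list of three; "claw": the opening, from -1 (shut) to 1 (fully open). A call has 1 to 10 rows; each row shifts and turns the commanded pose from where the row before left it, along the tool's axes as they then stand; what a row does not reach is not made up. A row lasts 1/12 s, in which the tool goes at most 41.7 mm and 7.16 degrees, less where a joint would pass 70% of its speed; a pose out of reach is approached as far as the arm can. A call with a gripper value outside its range is refused whole. The fingers move at their own pace and stop on an object; FORCE is the grip in N (left out, the last holds). Time passes only in rows, so rows that do not move let the fingers close. It gives the time, the measured TCP pose, the force, the opening and the grip force at its end, in the units of the state.
- manip.sense(): the state, without advancing time (a new reading comes with each control period).
- viewer.snapshot(name): name is "side" or "top"; returns the picture (420x560x3 uint8, blue, green, red); there is no depth.
- viewer.calibration(name): a dict with "fov_y" (degrees; the focal length in pixels is half the picture's height over the tangent of half this angle, whatever the lens; pixels are square), "cx", "cy" (the principal point, pixels), "T" (4x4, takes a point from camera to world coordinates). Camera axes: x right, y up, looking along -z (the intrinsics and any distortion apply to the point x, -y, -z); pixel columns grow to the right and rows downward; lengths in m; the calibration is good to about 2 mm. A picture is of the moment at which its call begins. calibration takes no time and is no camera call.
- ticket.sign_off(): hands the job in; it is judged then, once.
The state is a dict: "t": time; "q": joint angles; "qd": joint speeds; "tau": joint torques, N m; "tcp_pos": TCP position; "tool_rot": TCP orientation; "force": force on the tool from outside, world axes, zero at the start; "ft_torque": the same for the moment, N m; "finger_gap": opening from 0.0 (shut) to 1.0 (fully open); "gripper_force": force on a finger pad.
Only numpy, scipy, OpenCV 4.12 (cv2) and the standard library are available. Lean on these libraries where they do the work, as an engineer would, in place of code of your own. Each camera call takes 0.05 s, during which the arm holds its last target. There are 200 camera calls.

TASK

Slide the bamboo caddy's lid fully open, then lift the little wooden tray by its upright end board with the four sugar lumps on it and tip it with its open edge low over the caddy, so that all four lumps slide off into the caddy. Set the empty tray back down flat on the worktop, leave the lid open, and do not disturb the other crockery.

Things in the scene. Friction and masses are not known exactly. Their poses are not given: they have to be found in the camera images.
- caddy: Fixed bamboo box with a sliding lid, standing on the worktop on the robot's right (-y) side: outside 140 mm (its x) by 150 mm (its y), 80 mm high, walls 8 mm, inner floor 8 mm up, inside 124 x 134 mm. Its -x face looks towards the robot. The lid sits between the walls just under the rim and slides out over the lower (70 mm) -y end wall. Origin at the centre of the underside; z up.
- caddy_floor (a point): Centre of the caddy's inner floor, 8 mm above the worktop; same axes as the caddy.
- caddy_mouth (a point): Centre of the caddy's opening at rim height, 80 mm above the worktop; same axes as the caddy.
- lid (a joint): How far the lid has been slid open along the caddy's -y axis, in m: 0 shut, 0.125 fully open. It slides stiffly (about 1.5 N) and stays where left. When open it sticks out 125 mm beyond the caddy's -y end, 71 to 78 mm above the worktop.
- lid_grip (a point): Middle of the grip bar on top of the lid, 90 mm above the worktop; moves with the lid. The bar runs along the caddy's x: 60 mm long, 12 mm thick (along y, the sliding direction), rising 24 mm from the lid's top at 78 mm to 102 mm above the worktop. Same axes as the caddy.
- tray: Loose wooden tray on the worktop on the robot's left (+y) side, 170 mm long (its x) by 100 mm wide (its y), 0.24 kg or so; floor 6 mm thick, side walls 4 mm thick rising to 22 mm. Its -x end, which faces roughly towards the robot, is open; at its +x end stands the upright grip board. Origin at the centre of the underside; z up.
- tray_edge (a point): Middle of the tray's open edge, on the upper face of its floor: at (-85, 0, 6) mm in the tray's frame; same axes as the tray.
- tray_grip (a point): Grip point inside the tray's upright end board, at (79, 0, 52) mm in the tray's frame; same axes as the tray. The board is 12 mm thick (along the tray's x), 70 mm wide (along y) and its top edge is 66 mm above the tray's underside.
- lump1: One of four equal off-white sugar lumps, a rough block 22 x 20 x 18 mm, 10 g, starting on the tray (open-edge side, -y). Origin at the centre of its underside.
- lump2: One of four equal off-white sugar lumps, a rough block 22 x 20 x 18 mm, 10 g, starting on the tray (open-edge side, +y). Origin at the centre of its underside.
- lump3: One of four equal off-white sugar lumps, a rough block 22 x 20 x 18 mm, 10 g, starting on the tray (middle, -y). Origin at the centre of its underside.
- lump4: One of four equal off-white sugar lumps, a rough block 22 x 20 x 18 mm, 10 g, starting on the tray (middle, +y). Origin at the centre of its underside.
- dripper: Bystander: pale blue ceramic coffee dripper, cone 108 mm across at the top, 78 mm high, loop handle at its +y. Origin at the centre of the underside.
- tumbler: Bystander: clear glass tumbler, 72 mm across, 95 mm high. Origin at the centre of the underside.
- pitcher: Bystander: stainless milk pitcher, 84 mm across, 100 mm high, handle at its +y. Origin at the centre of the underside.
- creamer: Bystander: white porcelain creamer, 64 mm across, 65 mm high, handle at its +y. Origin at the centre of the underside.

How it is judged:
By the outcome, as a careful person would: the job done as asked, in the order asked, and still so for the second after the job is handed in, with the robot touching nothing.
It also fails if it takes over 64 s, if anything falls off the work surface, if the arm or the gripper's body presses on something with over 40 N, if the wrist force passes 120 N, or if a joint passes its speed limit or range.

## Working session

There is one attempt and no reset: what is moved stays moved. The work goes in short steps, Python scripts to look and compute and a shell command to move; the robot and the scene stay as the last step left them, time stands still between calls to the robot, and variables do not carry over. Pictures are saved under pics/ and viewed, at most 10 in all, crops included, and the job is handed in when it is done.

```bash
ls; mkdir -p pics; python3 - <<'E'
from station import manip, viewer
import cv2
for n in("side","top"):
    cv2.imwrite(f"pics/{n}0.png",viewer.snapshot(n)); c=viewer.calibration(n); print(n,c)
print(manip.sense(), manip.pinch_z)
E
```

```text
pics
side {'fov_y': 42.276648065496495, 'cx': 287.38875976736136, 'cy': 208.697521742946, 'T': array([[ 0.7292889 ,  0.3090646 , -0.61042344, -0.09679235],
       [-0.68392956,  0.35464946, -0.63754538, -0.6595045 ],
       [ 0.01944363,  0.88244141,  0.47002033,  0.63591149],
       [ 0.        ,  0.        ,  0.        ,  1.        ]])}
top {'fov_y': 57.628603388109376, 'cx': 282.53510623142563, 'cy': 208.483779264261, 'T': array([[-2.22215933e-04,  9.93190642e-01, -1.16500210e-01,
         4.97063579e-01],
       [-9.99632598e-01, -3.37822625e-03, -2.68934141e-02,
         5.08726497e-02],
       [-2.71038513e-02,  1.16451432e-01,  9.92826493e-01,
         9.76444236e-01],
       [ 0.00000000e+00,  0.00000000e+00,  0.00000000e+00,
         1.00000000e+00]])}
{'t': 0.1, 'q': array([ 9.77509158e-01,  5.28380617e-01,  1.43377178e+00, -1.87787757e-06,
        1.18139974e+00, -1.78512466e-01]), 'qd': array([-0.00017981, -0.00193763, -0.0040289 ,  0.00041506, -0.00039935,
        0.00262647]), 'tau': array([-5.50888853e-04, -4.43300700e+01, -1.78585911e+01, -2.69622333e-04,
        3.89867680e-03,  2.77020501e-05]), 'tcp_pos': array([0.25144244, 0.57141517, 0.19522774]), 'tool_rot': array([ 2.05903492e-01,  9.78571812e-01, -9.08016834e-04, -3.67962758e-04]), 'force': array([ 0.27355961,  0.43695141, -0.43278185]), 'ft_torque': array([-0.02146976, -0.01859989,  0.03207129]), 'gripper_force': 0.0, 'finger_gap': 0.9967747164189964} 0.0187
```

View pics/side0.png

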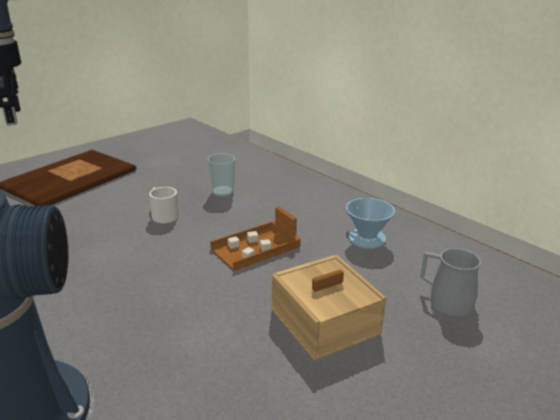

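View pics/top0.png

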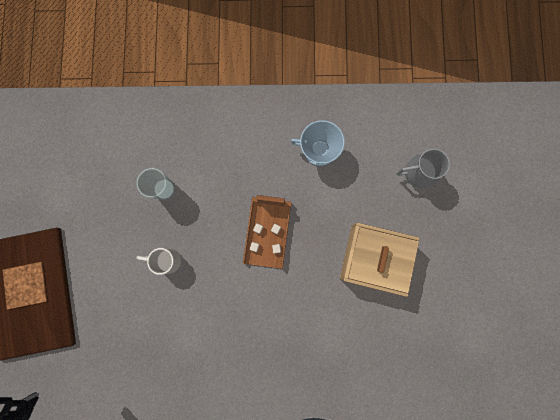

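The side view shows the tray near (255,242) with its board at (286,226), and the caddy near (328,300) with its grip bar at (328,280). The top view shows the tray at (268,232), board at (272,201), caddy at (381,260) and bar at (383,260). Next I'll measure them with masks.

```bash
cat > h.py <<'E'
import numpy as np, cv2
from station import manip, viewer
from scipy.spatial.transform import Rotation as R
def cam(n):
    c=viewer.calibration(n); return 210/np.tan(np.radians(c["fov_y"]/2)),c["cx"],c["cy"],np.array(c["T"])
def ray(n,p):
    f,cx,cy,T=cam(n); d=T[:3,:3]@np.array([(p[0]-cx)/f,-(p[1]-cy)/f,-1]); return T[:3,3],d/np.linalg.norm(d)
def onz(n,p,z):
    o,d=ray(n,p); return o+d*(z-o[2])/d[2]
def proj(n,X):
    f,cx,cy,T=cam(n); p=T[:3,:3].T@(np.asarray(X)-T[:3,3]); return np.array([cx-f*p[0]/p[2],cy+f*p[1]/p[2]])
def tri(a,b):
    o1,d1=ray("side",a); o2,d2=ray("top",b)
    s=np.linalg.lstsq(np.c_[d1,-d2],o2-o1,rcond=None)[0]
    p,q=o1+s[0]*d1,o2+s[1]*d2; return (p+q)/2,np.linalg.norm(p-q)*1000
def mask(im,box,lo,hi):
    m=np.zeros(im.shape[:2],np.uint8); x0,y0,x1,y1=box
    m[y0:y1,x0:x1]=cv2.inRange(cv2.cvtColor(im,cv2.COLOR_BGR2HSV),lo,hi)[y0:y1,x0:x1]; return m
def big(m):
    c=cv2.findContours(m,cv2.RETR_EXTERNAL,cv2.CHAIN_APPROX_NONE)[0]; return max(c,key=cv2.contourArea)
E
python3 - <<'E'
from h import *
s=cv2.imread("pics/side0.png");t=cv2.imread("pics/top0.png")
for n,im,pts in(("side",s,[(328,281),(310,275),(345,290),(286,226),(330,330),(240,258),(225,252)]),("top",t,[(383,260),(365,250),(272,201),(262,245),(410,250)])):
    h=cv2.cvtColor(im,cv2.COLOR_BGR2HSV); print(n,[(p,h[p[1],p[0]].tolist()) for p in pts])
a=cv2.resize(s[195:365,200:395],None,fx=3,fy=3,interpolation=cv2.INTER_CUBIC)
b=cv2.resize(t[185:305,235:430],None,fx=4,fy=4,interpolation=cv2.INTER_CUBIC)
cv2.imwrite("pics/sc.png",a);cv2.imwrite("pics/tc.png",b)
E
```

```text
side [((328, 281), [14, 178, 90]), ((310, 275), [18, 109, 184]), ((345, 290), [18, 111, 200]), ((286, 226), [14, 172, 104]), ((330, 330), [18, 111, 131]), ((240, 258), [14, 168, 153]), ((225, 252), [14, 170, 159])]
top [((383, 260), [13, 144, 140]), ((365, 250), [17, 98, 174]), ((272, 201), [11, 144, 110]), ((262, 245), [12, 153, 153]), ((410, 250), [17, 96, 202])]
```

View pics/sc.png

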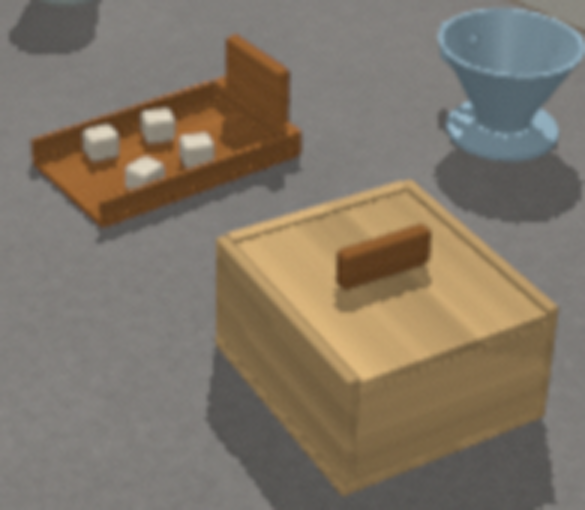

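View pics/tc.png

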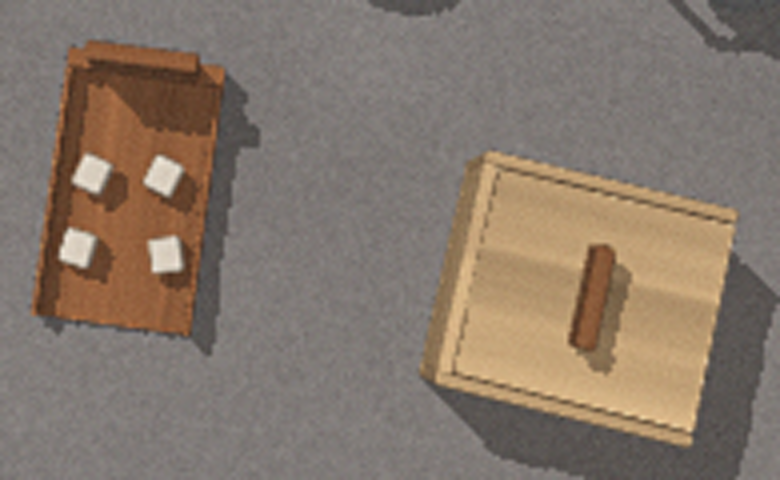

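Crops (side ×3 offset 200,195; top ×4 offset 235,185): the bar's top ends are at side (340,258)/(428,230) and top (585,345)/(603,247). The board's top corners are at side (232,40)/(288,70) and top (92,45)/(197,60). Caddy rim corners are also clear in both. I'll triangulate these.

```bash
python3 - <<'E'
from h import *
np.set_printoptions(precision=4,suppress=True)
S=lambda u,v:((u+.5)/3-.5+200,(v+.5)/3-.5+195); T=lambda u,v:((u+.5)/4-.5+235,(v+.5)/4-.5+185)
D={"bar near":((340,256),(585,347)),"bar far":((429,229),(603,245)),"board +y":((230,38),(92,44)),"board -y":((288,69),(197,60)),
"cad -x+y":((218,238),(440,378)),"cad +x+y":((408,182),(488,153)),"cad +x-y":((555,310),(738,212)),"cad -x-y":((355,380),(690,443)),
"tray low -y":((100,225),(190,334)),"tray wall +y top":((33,143),(35,313))}
P={}
for k,(a,b) in D.items(): P[k],e=tri(S(*a),T(*b)); print(k,P[k],"%.1f"%e)
y=lambda a,b:np.degrees(np.arctan2(*(P[b]-P[a])[[1,0]]))
print("yaw caddy",y("bar near","bar far"),y("cad -x+y","cad +x+y"),y("cad -x-y","cad +x-y"),y("cad +x-y","cad +x+y")-90,y("cad -x-y","cad -x+y")-90)
print("yaw board",y("board -y","board +y")-90)
t=cv2.imread("pics/top0.png");s=cv2.imread("pics/side0.png")
# masks: bar in top view at z~.1, board rect in top view
m=mask(t,(360,240,400,280),(8,115,90),(16,255,255)); r=cv2.minAreaRect(big(m)); print("bar rect",r,onz("top",r[0],.102))
m=mask(t,(235,185,305,285),(5,90,30),(17,255,255)); c=big(m); r=cv2.minAreaRect(c); print("tray rect",r)
for p in cv2.boxPoints(r): print(p,onz("top",p,0.),onz("top",p,.022))
print("caddy mid",np.mean([P[k] for k in P if k[:3]=="cad"],0))
E
```

```text
bar near [ 0.4567 -0.1473  0.0998] 0.6
bar far [ 0.5149 -0.1605  0.0982] 3.4
board +y [0.6343 0.1373 0.0632] 4.0
board -y [0.6263 0.0713 0.0668] 2.9
cad -x+y [ 0.4373 -0.0676  0.0795] 1.3
cad +x+y [ 0.5682 -0.0991  0.0779] 0.7
cad +x-y [ 0.5331 -0.2427  0.0778] 0.1
cad -x-y [ 0.4027 -0.2106  0.0801] 3.3
tray low -y [0.4599 0.0783 0.0036] 0.0
tray wall +y top [0.4738 0.174  0.019 ] 1.4
yaw caddy -12.854296732615978 -13.51057790273859 -13.855217245405136 -13.707791331005595 -13.624543906030667
yaw board -6.867940007582035
bar rect ((382.6600646972656, 258.80615234375), (7.195504665374756, 26.458471298217773), 12.994616508483887) [ 0.4846 -0.1514  0.102 ]
tray rect ((267.05999755859375, 231.07998657226562), (40.022247314453125, 70.00357818603516), 8.130102157592773)
[242.3 262.9] [0.4728 0.1796 0.    ] [0.4733 0.1767 0.022 ]
[252.2 193.6] [0.6508 0.156  0.    ] [0.6473 0.1537 0.022 ]
[291.82 199.26] [0.6355 0.0533 0.    ] [0.6324 0.0533 0.022 ]
[281.92 268.56] [0.4586 0.0789 0.    ] [0.4595 0.0783 0.022 ]
caddy mid [ 0.4853 -0.155   0.0788]
```

```bash
cat >> h.py <<'E'
def toolR(phi,tilt=0.):  # closing axis heading phi (deg), down; tilt: fingers swing toward +closing axis heading
    p=np.radians(phi); y=np.array([np.cos(p),np.sin(p),0]); z=np.array([0,0,-1.]); x=np.cross(y,z)
    return R.from_matrix(np.c_[x,y,z])*R.from_rotvec([np.radians(-tilt),0,0])
def plan(pos,Rt):
    s=manip.sense(); Rc=R.from_quat(s["tool_rot"]); rv=(Rc.inv()*Rt).as_rotvec(); d=100*(np.asarray(pos)-s["tcp_pos"])
    print("t %.2f"%s["t"],"rot",rv.round(3),"slide after rot",Rt.inv().apply(d).round(2),"before",Rc.inv().apply(d).round(2),"F",s["force"].round(1),"tcp",s["tcp_pos"].round(4))
CY=-13.6; C=np.array([.4853,-.155]); BAR=np.array([.4855,-.1540])
E
python3 -c "
from h import *
print(toolR(30,20).apply([0,0,1]))
plan([*BAR,.17],toolR(90+CY))"
```

```text
[ 0.29619813  0.17101007 -0.93969262]
t 0.10 rot [-0.002 -0.001 -0.177] slide after rot [-39.81 -65.     2.52] before [-50.66 -56.95   2.62] F [ 0.3  0.4 -0.4] tcp [0.2514 0.5714 0.1952]
```

```bash
python3 -m creep '[{"slide":[0,0,0],"angular":[0,0,-0.09],"claw":1},{"slide":[0,0,0],"angular":[0,0,-0.087],"claw":1},{"slide":[-2,-3.25,0],"angular":[0,0,0],"claw":1},{"slide":[-2,-3.25,0],"angular":[0,0,0],"claw":1},{"slide":[-2,-3.25,0],"angular":[0,0,0],"claw":1},{"slide":[-2,-3.25,0],"angular":[0,0,0],"claw":1},{"slide":[-2,-3.25,0],"angular":[0,0,0],"claw":1},{"slide":[-2,-3.25,0],"angular":[0,0,0],"claw":1},{"slide":[-2,-3.25,0],"angular":[0,0,0],"claw":1},{"slide":[-2,-3.25,0],"angular":[0,0,0],"claw":1}]' 40
python3 -m creep '[{"slide":[-2,-3.25,0],"angular":[0,0,0],"claw":1},{"slide":[-2,-3.25,0],"angular":[0,0,0],"claw":1},{"slide":[-2,-3.25,0],"angular":[0,0,0],"claw":1},{"slide":[-2,-3.25,0],"angular":[0,0,0],"claw":1},{"slide":[-2,-3.25,0],"angular":[0,0,0],"claw":1},{"slide":[-2,-3.25,0],"angular":[0,0,0],"claw":1},{"slide":[-2,-3.25,0],"angular":[0,0,0],"claw":1},{"slide":[-2,-3.25,0.5],"angular":[0,0,0],"claw":1},{"slide":[-2,-3.25,1],"angular":[0,0,0],"claw":1},{"slide":[-2,-3.25,1],"angular":[0,0,0],"claw":1}]'
python3 -c "
from h import *
plan([*BAR,.083],toolR(90+CY))"
```

```text
t: 0.93
tcp_pos: [0.3459, 0.2798, 0.196]
tool_rot: [0.118, 0.993, -0.0, -0.0]
force: [0.6, -0.6, 0.3]
finger_gap: 1.0
gripper_force: 0.0
t: 1.77
tcp_pos: [0.4642, -0.0834, 0.171]
tool_rot: [0.119, 0.993, -0.0, 0.0]
force: [0.9, 0.5, 0.2]
finger_gap: 0.999
gripper_force: 0.0
t 1.77 rot [-0.     0.001 -0.001] slide after rot [-3.73 -6.36  8.8 ] before [-3.73 -6.36  8.8 ] F [0.9 0.5 0.2] tcp [ 0.4642 -0.0834  0.171 ]
```

```bash
python3 -m creep '[{"slide":[-1.87,-3.18,0],"angular":[0,0,0],"claw":1},{"slide":[-1.86,-3.18,0],"angular":[0,0,0],"claw":1},{"slide":[0,0,0],"angular":[0,0,0],"claw":1},{"slide":[0,0,2],"angular":[0,0,0],"claw":1},{"slide":[0,0,2],"angular":[0,0,0],"claw":1},{"slide":[0,0,2],"angular":[0,0,0],"claw":1},{"slide":[0,0,1.5],"angular":[0,0,0],"claw":1},{"slide":[0,0,0],"angular":[0,0,0],"claw":1}]'
python3 -c "
from h import *
plan([*BAR,.083],toolR(90+CY))
for n in ('side','top'):
  im=viewer.snapshot(n); c=im[200:360,250:410] if n=='side' else im[190:330,310:470]
  cv2.imwrite('pics/a_'+n+'.png',cv2.resize(c,None,fx=2.4,fy=2.4,interpolation=cv2.INTER_CUBIC))
a,b=[cv2.imread('pics/a_%s.png'%n) for n in('side','top')]; b=cv2.resize(b,(400,a.shape[0]))
cv2.imwrite('pics/a.png',cv2.hconcat([a,b]))"
```

```text
t: 2.43
tcp_pos: [0.4826, -0.1503, 0.0933]
tool_rot: [0.119, 0.993, 0.001, -0.003]
force: [0.3, -0.1, 0.2]
finger_gap: 0.999
gripper_force: 0.0
t 2.43 rot [ 0.002 -0.007 -0.001] slide after rot [-0.36 -0.29  1.03] before [-0.37 -0.29  1.03] F [ 0.3 -0.1  0.2] tcp [ 0.4826 -0.1503  0.0933]
```

View pics/a.png

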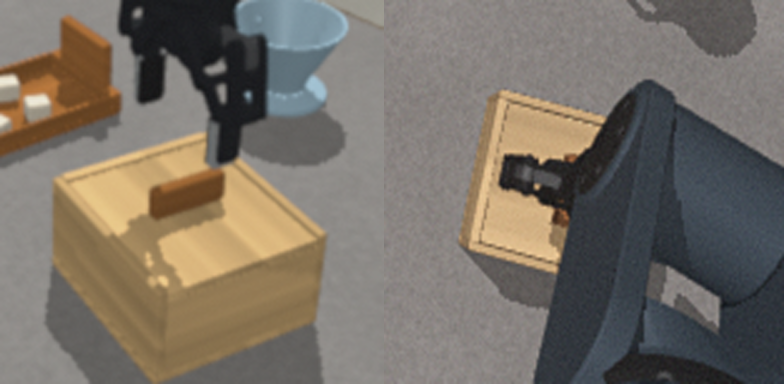

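The side view shows the fingers straddling the bar but looking about 20 px higher than expected: tips at crop (150,100) and (222,160), bar middle at (187,178). I'll check this against projection.

```bash
python3 -c "
from h import *
s=manip.sense();Rc=R.from_quat(s['tool_rot']);
for o in([0,0,0],[0,.0425,-.013],[0,-.0425,-.013],[0,.057,-.013],[0,-.057,-.013]):
  X=s['tcp_pos']+Rc.apply(o); a=proj('side',X); b=proj('top',X); print(o,X.round(3),((a-[250,200])*2.4).round(),((b-[310,190])*2.4*[400/384*1,384/336]*[1,1]+[384,0]).round())
print(proj('side',[.4858,-.154,.102]))
"
```

```text
[0, 0, 0] [ 0.485 -0.151  0.096] [182. 184.] [564. 188.]
[0, 0.0425, -0.013] [ 0.495 -0.11   0.109] [151. 140.] [521. 176.]
[0, -0.0425, -0.013] [ 0.475 -0.193  0.109] [217. 200.] [614. 201.]
[0, 0.057, -0.013] [ 0.498 -0.096  0.109] [141. 130.] [505. 172.]
[0, -0.057, -0.013] [ 0.471 -0.207  0.109] [229. 211.] [630. 205.]
[327.60019249 274.07786448]
```

```bash
python3 -c "
from h import *
p=np.array([.2514,.5714,.1952]);Rc=R.from_quat([.2059,.9786,0,0])
for o in([0,0,0],[0,.0425,-.013],[0,-.0425,-.013],[0,.0425,-.048],[0,-.0425,-.048]):
  print(o,proj('side',p+Rc.apply(o)).round(),proj('top',p+Rc.apply(o)).round())
print(manip.sense()['tcp_pos'])
im=viewer.snapshot('side'); a=cv2.imread('pics/side0.png')[20:150,0:100]; b=im[170:300,270:400]
cv2.imwrite('pics/b.png',cv2.resize(cv2.hconcat([a,b]),None,fx=3.4,fy=3.4,interpolation=cv2.INTER_CUBIC))
"
```

```text
[0, 0, 0] [ 18. 139.] [ 32. 377.]
[0, 0.0425, -0.013] [ 19. 127.] [  9. 370.]
[0, -0.0425, -0.013] [ 16. 140.] [ 47. 389.]
[0, 0.0425, -0.048] [ 15. 112.] [ -5. 376.]
[0, -0.0425, -0.048] [ 12. 124.] [ 34. 396.]
[ 0.48470414 -0.15141283  0.09578152]
```

View pics/b.png

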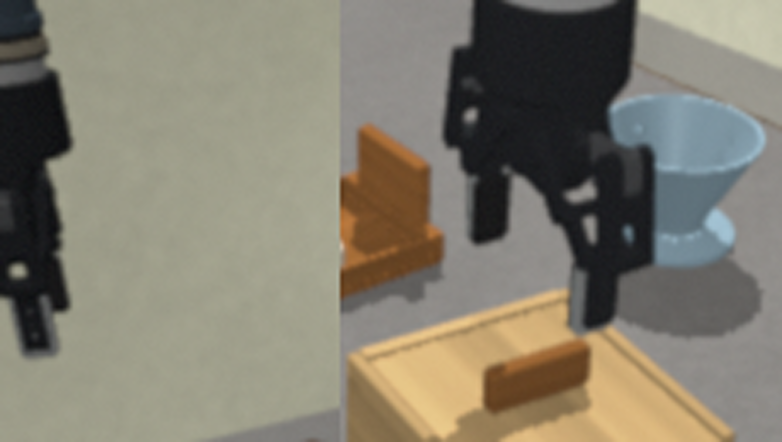

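In the picture the open fingertips (b.png (595,325) and (40,350)) sit about 48 mm behind the reported TCP along the tool, in both poses. So the real tips are roughly 35 mm higher than the stated 13 mm would give. I'll descend in stages, watching force and image.

```bash
python3 -m creep '[{"slide":[-0.15,-0.25,1],"angular":[0,0,0],"claw":1},{"slide":[0,0,1],"angular":[0,0,0],"claw":1},{"slide":[0,0,1],"angular":[0,0,0],"claw":1},{"slide":[0,0,0.8],"angular":[0,0,0],"claw":1},{"slide":[0,0,0],"angular":[0,0,0],"claw":1},{"slide":[0,0,0],"angular":[0,0,0],"claw":1},{"slide":[0,0,0],"angular":[0,0,0],"claw":1}]' 30
python3 -c "
from h import *
plan([*BAR,.05],toolR(90+CY))
im=viewer.snapshot('side')[200:330,270:400]
s=manip.sense();Rc=R.from_quat(s['tool_rot'])
for o in([0,.0425,-.048],[0,-.0425,-.048],[0,0,-.035]): print(((proj('side',s['tcp_pos']+Rc.apply(o))-[270,200])*4).round())
cv2.imwrite('pics/c.png',cv2.resize(im,None,fx=4,fy=4,interpolation=cv2.INTER_CUBIC))
"
```

```text
t: 3.17
tcp_pos: [0.4861, -0.1547, 0.058]
tool_rot: [0.119, 0.993, 0.0, -0.0]
force: [-0.4, -1.0, 0.6]
finger_gap: 1.0
gripper_force: 0.0
t 3.17 rot [ 0. -0. -0.] slide after rot [0.07 0.06 0.8 ] before [0.07 0.06 0.8 ] F [-0.4 -1.   0.6] tcp [ 0.4861 -0.1547  0.058 ]
[180. 240.]
[290. 341.]
[231. 314.]
```

View pics/c.png

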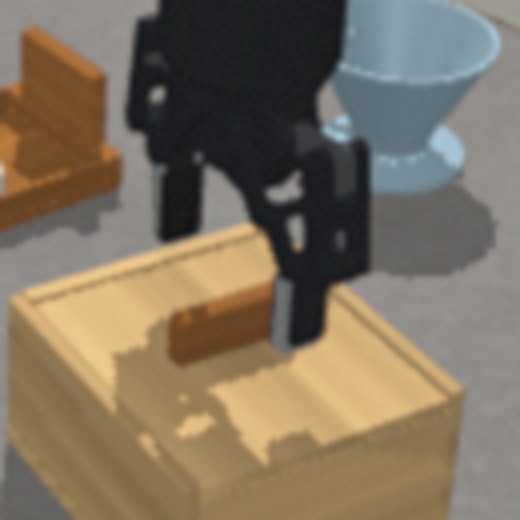

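Tips at c.png (180,238) and (300,347) match the 48 mm model (180,240)/(290,341), so the fingers are 35 mm shorter than the reported TCP. I'll descend 9 mm and close.

```bash
python3 -m creep '[{"slide":[0.05,0.05,0.5],"angular":[0,0,0],"claw":1},{"slide":[0,0,0.4],"angular":[0,0,0],"claw":1},{"slide":[0,0,0],"angular":[0,0,0],"claw":1},{"slide":[0,0,0],"angular":[0,0,0],"claw":-1},{"slide":[0,0,0],"angular":[0,0,0],"claw":-1},{"slide":[0,0,0],"angular":[0,0,0],"claw":-1},{"slide":[0,0,0],"angular":[0,0,0],"claw":-1},{"slide":[0,0,0],"angular":[0,0,0],"claw":-1},{"slide":[0,0,0],"angular":[0,0,0],"claw":-1},{"slide":[0,0,0],"angular":[0,0,0],"claw":-1}]' 30
```

```text
t: 4.05
tcp_pos: [0.4855, -0.1553, 0.0494]
tool_rot: [0.118, 0.993, -0.001, 0.0]
force: [-2.8, -4.4, 1.1]
finger_gap: 0.13
gripper_force: 33.1
```

```bash
python3 -m creep '[{"slide":[0,-1,0],"angular":[0,0,0],"claw":-1},{"slide":[0,-1.5,0],"angular":[0,0,0],"claw":-1},{"slide":[0,-1.5,0],"angular":[0,0,0],"claw":-1},{"slide":[0,-1.5,0],"angular":[0,0,0],"claw":-1},{"slide":[0,-1.5,0],"angular":[0,0,0],"claw":-1},{"slide":[0,-1.5,0],"angular":[0,0,0],"claw":-1},{"slide":[0,-1.5,0],"angular":[0,0,0],"claw":-1},{"slide":[0,-1,0],"angular":[0,0,0],"claw":-1},{"slide":[0,0,0],"angular":[0,0,0],"claw":-1},{"slide":[0,0,0],"angular":[0,0,0],"claw":-1}]'
```

```text
t: 4.88
tcp_pos: [0.4592, -0.2617, 0.0493]
tool_rot: [0.119, 0.993, -0.0, -0.0]
force: [-3.3, -0.8, 4.8]
finger_gap: 0.132
gripper_force: 33.6
```

```bash
python3 -m creep '[{"slide":[0,-0.8,0],"angular":[0,0,0],"claw":-1},{"slide":[0,-0.6,0],"angular":[0,0,0],"claw":-1},{"slide":[0,-0.2,0],"angular":[0,0,0],"claw":-1},{"slide":[0,-0.2,0],"angular":[0,0,0],"claw":-1},{"slide":[0,0,0],"angular":[0,0,0],"claw":-1},{"slide":[0,0,0],"angular":[0,0,0],"claw":-1}]'
```

```text
t: 5.38
tcp_pos: [0.4555, -0.2766, 0.0493]
tool_rot: [0.119, 0.993, 0.001, -0.0]
force: [-1.0, 3.4, 6.4]
finger_gap: 0.127
gripper_force: 33.7
```

```bash
python3 -m creep '[{"slide":[0,0,0],"angular":[0,0,0],"claw":1},{"slide":[0,0,0],"angular":[0,0,0],"claw":1},{"slide":[0,0,0],"angular":[0,0,0],"claw":1},{"slide":[0,0,0],"angular":[0,0,0],"claw":1},{"slide":[0,0,0],"angular":[0,0,0],"claw":1},{"slide":[0,0,-1.5],"angular":[0,0,0],"claw":1},{"slide":[0,0,-2.5],"angular":[0,0,0],"claw":1},{"slide":[0,0,-3],"angular":[0,0,0],"claw":1},{"slide":[0,0,-3],"angular":[0,0,0],"claw":1},{"slide":[0,0,0],"angular":[0,0,0.12],"claw":1}]'
python3 -m creep '[{"slide":[0,0,0],"angular":[0,0,0.123],"claw":1},{"slide":[0,0,0],"angular":[0,0,0.123],"claw":1},{"slide":[0,0,0],"angular":[0,0,0.123],"claw":1},{"slide":[0,0,0],"angular":[0,0,0.123],"claw":1},{"slide":[0,0,0],"angular":[0,0,0.123],"claw":1},{"slide":[0,0,0],"angular":[0,0,0.123],"claw":1},{"slide":[0,0,0],"angular":[0,0,0.123],"claw":1},{"slide":[0,0,0],"angular":[0,0,0.123],"claw":1},{"slide":[0,0,0],"angular":[0,0,0.123],"claw":1},{"slide":[0,0,0],"angular":[0,0,0.123],"claw":1}]'
python3 -m creep '[{"slide":[0,0,0],"angular":[0,0,0.123],"claw":1},{"slide":[0,0,0],"angular":[0,0,0],"claw":1}]'
python3 -c "
from h import *
plan([.6295,.1035,.14],toolR(-8))"
```

```text
t: 6.22
tcp_pos: [0.4587, -0.2814, 0.1545]
tool_rot: [0.179, 0.984, -0.003, 0.005]
force: [1.2, -0.8, 0.2]
finger_gap: 1.001
gripper_force: 0.0
t: 7.05
tcp_pos: [0.4554, -0.2786, 0.149]
tool_rot: [0.715, 0.699, -0.0, -0.0]
force: [-0.9, 0.5, 0.2]
finger_gap: 0.999
gripper_force: 0.0
t: 7.22
tcp_pos: [0.4554, -0.2785, 0.149]
tool_rot: [0.756, 0.655, -0.0, -0.0]
force: [-0.2, 1.3, 0.4]
finger_gap: 0.997
gripper_force: 0.0
t 7.22 rot [-0.    -0.    -0.002] slide after rot [40.25 11.92  0.9 ] before [40.28 11.82  0.9 ] F [-0.2  1.3  0.4] tcp [ 0.4554 -0.2785  0.149 ]
```

```bash
python3 -m creep '[{"slide":[3.6,1.05,0],"angular":[0,0,0],"claw":1},{"slide":[3.6,1.05,0],"angular":[0,0,0],"claw":1},{"slide":[3.6,1.05,0],"angular":[0,0,0],"claw":1},{"slide":[3.6,1.05,0],"angular":[0,0,0],"claw":1},{"slide":[3.6,1.05,0],"angular":[0,0,0],"claw":1},{"slide":[3.6,1.05,0],"angular":[0,0,0],"claw":1},{"slide":[3.6,1.05,0],"angular":[0,0,0],"claw":1},{"slide":[3.6,1.05,0],"angular":[0,0,0],"claw":1},{"slide":[3.6,1.05,0],"angular":[0,0,0],"claw":1},{"slide":[3.6,1.05,0],"angular":[0,0,0],"claw":1}]'
python3 -m creep '[{"slide":[2.6,0.8,0],"angular":[0,0,0],"claw":1},{"slide":[1.6,0.6,0],"angular":[0,0,0],"claw":1},{"slide":[0,0,2],"angular":[0,0,0],"claw":1},{"slide":[0,0,2],"angular":[0,0,0],"claw":1},{"slide":[0,0,2],"angular":[0,0,0],"claw":1},{"slide":[0,0,0],"angular":[0,0,0],"claw":1},{"slide":[0,0,0],"angular":[0,0,0],"claw":1},{"slide":[0,0,0],"angular":[0,0,0],"claw":1}]'
python3 -c "
from h import *
plan([.6295,.1035,.01],toolR(-8))
s=manip.sense();Rc=R.from_quat(s['tool_rot'])
a=viewer.snapshot('side')[130:380,190:420]
for o in([0,.0425,-.048],[0,-.0425,-.048]): print(((proj('side',s['tcp_pos']+Rc.apply(o))-[190,130])*2.3).round())
cv2.imwrite('pics/d.png',cv2.resize(a,None,fx=2.3,fy=2.3,interpolation=cv2.INTER_CUBIC))"
```

```text
t: 8.05
tcp_pos: [0.6101, 0.0652, 0.149]
tool_rot: [0.754, 0.657, -0.0, -0.0]
force: [0.4, -0.3, 0.9]
finger_gap: 1.0
gripper_force: 0.0
t: 8.72
tcp_pos: [0.6302, 0.1028, 0.0899]
tool_rot: [0.754, 0.656, 0.0, 0.0]
force: [0.7, -0.2, 1.4]
finger_gap: 1.0
gripper_force: 0.0
t 8.72 rot [ 0.001 -0.     0.001] slide after rot [ 0.06 -0.08  7.99] before [ 0.06 -0.09  7.99] F [ 0.7 -0.2  1.4] tcp [0.6302 0.1028 0.0899]
[260. 111.]
[185. 132.]
```

View pics/d.png

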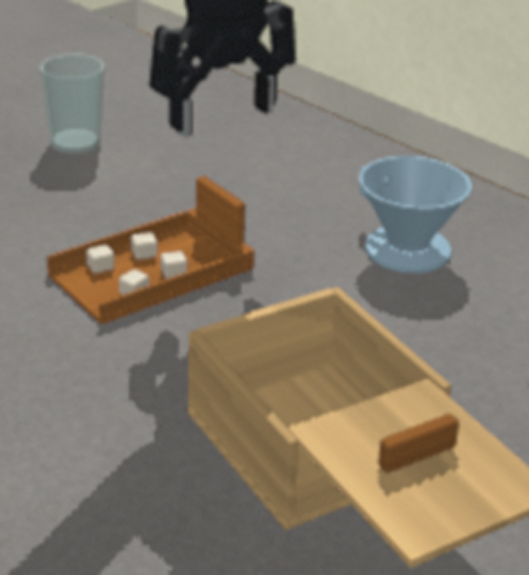

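The lid is fully open, the caddy interior is visible and the tray is untouched with its four lumps. The fingers, tips at (265,108)/(180,130), are centred over the board. Next I descend and grip.

```bash
python3 -m creep '[{"slide":[0.05,-0.08,2],"angular":[0,0,0],"claw":1},{"slide":[0,0,2],"angular":[0,0,0],"claw":1},{"slide":[0,0,2],"angular":[0,0,0],"claw":1},{"slide":[0,0,1.5],"angular":[0,0,0],"claw":1},{"slide":[0,0,1],"angular":[0,0,0],"claw":1},{"slide":[0,0,0.5],"angular":[0,0,0],"claw":1},{"slide":[0,0,0],"angular":[0,0,0],"claw":1},{"slide":[0,0,0],"angular":[0,0,0],"claw":-1},{"slide":[0,0,0],"angular":[0,0,0],"claw":-1},{"slide":[0,0,0],"angular":[0,0,0],"claw":-1}]' 60
python3 -m creep '[{"slide":[0,0,0],"angular":[0,0,0],"claw":-1},{"slide":[0,0,0],"angular":[0,0,0],"claw":-1},{"slide":[0,0,0],"angular":[0,0,0],"claw":-1},{"slide":[0,0,0],"angular":[0,0,0],"claw":-1},{"slide":[0,0,0],"angular":[0,0,0],"claw":-1}]' 80
```

```text
t: 9.6
tcp_pos: [0.6297, 0.1035, 0.0003]
tool_rot: [0.755, 0.656, 0.001, 0.001]
force: [-0.1, -0.7, 0.7]
finger_gap: 0.605
gripper_force: 0.0
t: 10.02
tcp_pos: [0.6292, 0.1035, -0.0003]
tool_rot: [0.755, 0.656, 0.0, 0.0]
force: [-0.6, 0.6, 4.1]
finger_gap: 0.126
gripper_force: 78.6
```

```bash
python3 -m creep '[{"slide":[0,0,-0.3],"angular":[0,0,0],"claw":-1},{"slide":[0,0,-0.8],"angular":[0,0,0],"claw":-1},{"slide":[0,0,-1.4],"angular":[0,0,0],"claw":-1},{"slide":[0,0,-2],"angular":[0,0,0],"claw":-1},{"slide":[0,0,-2.5],"angular":[0,0,0],"claw":-1},{"slide":[0,0,-2.5],"angular":[0,0,0],"claw":-1},{"slide":[0,0,-2.5],"angular":[0,0,0],"claw":-1},{"slide":[0,0,-2],"angular":[0,0,0],"claw":-1},{"slide":[0,0,-1.4],"angular":[0,0,0],"claw":-1},{"slide":[0,0,-1],"angular":[0,0,0],"claw":-1}]' 
python3 -m creep '[{"slide":[0,0,0],"angular":[0,0,0.02],"claw":-1},{"slide":[0,0,0],"angular":[0,0,0.03],"claw":-1},{"slide":[0,0,0],"angular":[0,0,0.03],"claw":-1},{"slide":[0,0,0],"angular":[0,0,0.018],"claw":-1},{"slide":[0,0,0],"angular":[0,0,0],"claw":-1}]'
python3 -c "
from h import *
y=np.radians(CY); T=C+.189*np.array([np.cos(y),np.sin(y)])
plan([*T,.164],toolR(CY)); print(T)
for n,p,z in(('pitcher',(433,165),.1),('dripper',(322,143),.078)): print(n,onz('top',p,z))
cv2.imwrite('pics/e.png',cv2.resize(viewer.snapshot('side')[100:310,190:410],None,fx=2.6,fy=2.6,interpolation=cv2.INTER_CUBIC))"
```

```text
t: 10.85
tcp_pos: [0.6291, 0.1036, 0.1651]
tool_rot: [0.755, 0.656, 0.001, 0.001]
force: [-0.5, 0.0, -2.8]
finger_gap: 0.125
gripper_force: 78.1
t: 11.27
tcp_pos: [0.6278, 0.1035, 0.1617]
tool_rot: [0.786, 0.618, -0.001, -0.001]
force: [0.0, -0.4, -3.1]
finger_gap: 0.126
gripper_force: 78.1
t 11.27 rot [-0.003  0.001 -0.001] slide after rot [-28.48  11.13  -0.23] before [-28.46  11.17  -0.24] F [ 0.  -0.4 -3.1] tcp [0.6278 0.1035 0.1617]
[ 0.66900063 -0.19944186]
pitcher [ 0.70022412 -0.27437453  0.1       ]
dripper [ 0.76120353 -0.02005552  0.078     ]
```

View pics/e.png

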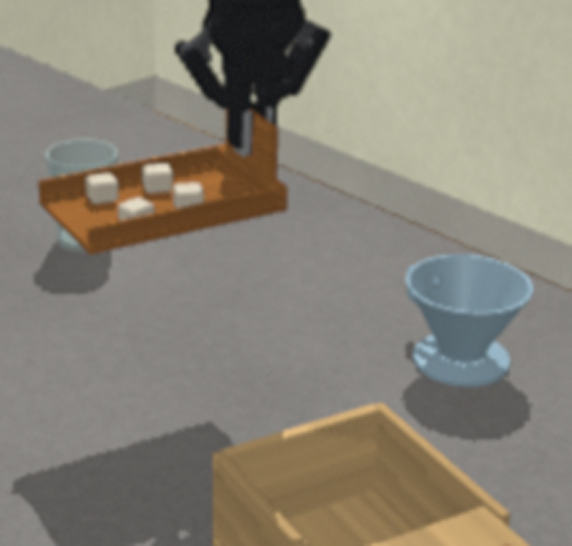

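The picture shows the tray held level at about (165,200) with all four lumps on it, and the caddy open. Moving over it now.

```bash
python3 -m creep '[{"slide":[-0.47,0.18,0],"angular":[0,0,0],"claw":-1},{"slide":[-0.93,0.36,0],"angular":[0,0,0],"claw":-1},{"slide":[-1.4,0.55,0],"angular":[0,0,0],"claw":-1},{"slide":[-1.86,0.73,0],"angular":[0,0,0],"claw":-1},{"slide":[-2.33,0.91,0],"angular":[0,0,0],"claw":-1},{"slide":[-2.33,0.91,0],"angular":[0,0,0],"claw":-1},{"slide":[-2.33,0.91,0],"angular":[0,0,0],"claw":-1},{"slide":[-2.33,0.91,0],"angular":[0,0,0],"claw":-1},{"slide":[-2.33,0.91,0],"angular":[0,0,0],"claw":-1},{"slide":[-2.33,0.91,0],"angular":[0,0,0],"claw":-1}]'
python3 -m creep '[{"slide":[-2.33,0.91,0],"angular":[0,0,0],"claw":-1},{"slide":[-2.33,0.91,0],"angular":[0,0,0],"claw":-1},{"slide":[-1.86,0.73,0],"angular":[0,0,0],"claw":-1},{"slide":[-1.4,0.55,0],"angular":[0,0,0],"claw":-1},{"slide":[-0.93,0.36,0],"angular":[0,0,0],"claw":-1},{"slide":[-0.6,0.22,0],"angular":[0,0,0],"claw":-1},{"slide":[-0.4,0.15,0],"angular":[0,0,0],"claw":-1},{"slide":[0,0,0],"angular":[0,0,0],"claw":-1},{"slide":[0,0,0],"angular":[0,0,0],"claw":-1}]'
python3 -m creep '[{"slide":[0,0,-0.4],"angular":[-0.025,0,0],"claw":-1},{"slide":[0,0,-0.82],"angular":[-0.05,0,0],"claw":-1},{"slide":[0,0,-0.82],"angular":[-0.05,0,0],"claw":-1},{"slide":[0,0,-0.82],"angular":[-0.05,0,0],"claw":-1},{"slide":[0,0,-0.4],"angular":[-0.025,0,0],"claw":-1},{"slide":[0,0,0],"angular":[0,0,0],"claw":-1},{"slide":[0,0,0],"angular":[0,0,0],"claw":-1}]'
python3 - <<'E'
from h import *
s=manip.sense();Rc=R.from_quat(s['tool_rot']); print(s['q'].round(2))
e=s['tcp_pos']+Rc.apply([0,-.164,-.006]); Z=R.from_euler('z',CY,degrees=True).inv()
print("edge in caddy",Z.apply(e-[*C,0]).round(3), "tilt",np.degrees(np.arcsin(Rc.apply([0,1,0])[2])))
plan([0,0,0],toolR(CY,11.5))
E
```

```text
t: 12.15
tcp_pos: [0.6554, -0.0979, 0.1631]
tool_rot: [0.786, 0.618, -0.0, 0.0]
force: [-0.0, 0.1, -3.5]
finger_gap: 0.127
gripper_force: 78.1
t: 12.9
tcp_pos: [0.6694, -0.1986, 0.163]
tool_rot: [0.786, 0.618, 0.0, -0.0]
force: [-0.3, 1.1, -2.5]
finger_gap: 0.127
gripper_force: 78.1
t: 13.48
tcp_pos: [0.6667, -0.1976, 0.196]
tool_rot: [0.782, 0.616, 0.062, 0.078]
force: [0.4, -0.0, -3.5]
finger_gap: 0.123
gripper_force: 78.2
[-0.47  0.54  1.43  0.06  0.98 -0.26]
edge in caddy [0.024 0.001 0.169] tilt 11.421490269330421
t 13.48 rot [-0.001 -0.     0.001] slide after rot [  3.53 -71.97   5.36] before [  3.57 -71.96   5.46] F [ 0.4 -0.  -3.5] tcp [ 0.6667 -0.1976  0.196 ]
```

```bash
python3 -m creep '[{"slide":[0,-0.14,0.7],"angular":[0,0,0],"claw":-1},{"slide":[0,-0.28,1.37],"angular":[0,0,0],"claw":-1},{"slide":[0,-0.28,1.37],"angular":[0,0,0],"claw":-1},{"slide":[0,-0.28,1.37],"angular":[0,0,0],"claw":-1},{"slide":[0,-0.28,1.37],"angular":[0,0,0],"claw":-1},{"slide":[0,-0.14,0.7],"angular":[0,0,0],"claw":-1},{"slide":[0,0,-0.4],"angular":[-0.025,0,0],"claw":-1},{"slide":[0,0,-0.82],"angular":[-0.05,0,0],"claw":-1},{"slide":[0,0,-0.82],"angular":[-0.05,0,0],"claw":-1},{"slide":[0,0,-0.82],"angular":[-0.05,0,0],"claw":-1}]'
python3 -m creep '[{"slide":[0,0,-0.82],"angular":[-0.05,0,0],"claw":-1},{"slide":[0,0,-0.82],"angular":[-0.05,0,0],"claw":-1},{"slide":[0,0,-0.82],"angular":[-0.05,0,0],"claw":-1},{"slide":[0,0,-0.82],"angular":[-0.05,0,0],"claw":-1},{"slide":[0,0,-0.82],"angular":[-0.05,0,0],"claw":-1},{"slide":[0,0,-0.82],"angular":[-0.05,0,0],"claw":-1},{"slide":[0,0,-0.82],"angular":[-0.05,0,0],"claw":-1},{"slide":[0,0,-0.82],"angular":[-0.05,0,0],"claw":-1},{"slide":[0,0,-0.4],"angular":[-0.025,0,0],"claw":-1},{"slide":[0,0,0],"angular":[0,0,0],"claw":-1}]'
python3 - <<'E'
from h import *
s=manip.sense();Rc=R.from_quat(s['tool_rot']); print(s['q'].round(2))
e=s['tcp_pos']+Rc.apply([0,-.164,-.006]); Z=R.from_euler('z',CY,degrees=True).inv()
print("edge in caddy",Z.apply(e-[*C,0]).round(3), "tilt",np.degrees(np.arcsin(Rc.apply([0,1,0])[2])))
cv2.imwrite('pics/f.png',cv2.resize(viewer.snapshot('side')[130:380,220:470],None,fx=2.3,fy=2.3,interpolation=cv2.INTER_CUBIC))
E
```

```text
t: 14.32
tcp_pos: [0.6602, -0.1971, 0.1526]
tool_rot: [0.772, 0.607, 0.116, 0.147]
force: [0.0, 1.9, -1.9]
finger_gap: 0.129
gripper_force: 78.4
t: 15.15
tcp_pos: [0.6312, -0.1866, 0.2032]
tool_rot: [0.732, 0.577, 0.227, 0.281]
force: [-1.1, -0.1, -3.5]
finger_gap: 0.126
gripper_force: 78.5
[-0.58  0.41  1.98  1.39  0.24 -1.64]
edge in caddy [0.024 0.004 0.097] tilt 42.360200124346356
```

View pics/f.png

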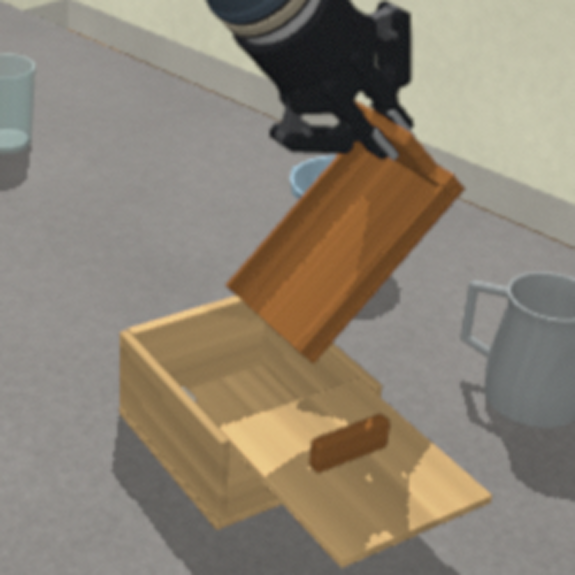

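The tray is empty at 42° tilt, with its open edge inside the caddy mouth near (310,355). A lump's corner shows inside the caddy at (190,393). I'll back out along the same path and count the lumps from the top camera.

```bash
python3 -m creep '[{"slide":[0,0,0],"angular":[0,0,0],"claw":-1},{"slide":[0,0,0],"angular":[0,0,0],"claw":-1},{"slide":[0,0,0.82],"angular":[0.05,0,0],"claw":-1},{"slide":[0,0,0.82],"angular":[0.05,0,0],"claw":-1},{"slide":[0,0,0.82],"angular":[0.05,0,0],"claw":-1},{"slide":[0,0,0.82],"angular":[0.05,0,0],"claw":-1},{"slide":[0,0,0.82],"angular":[0.05,0,0],"claw":-1},{"slide":[0,0,0.82],"angular":[0.05,0,0],"claw":-1},{"slide":[0,0,0.82],"angular":[0.05,0,0],"claw":-1},{"slide":[0,0,0.82],"angular":[0.05,0,0],"claw":-1}]'
python3 -m creep '[{"slide":[0,0,0.82],"angular":[0.05,0,0],"claw":-1},{"slide":[0,0,0.82],"angular":[0.05,0,0],"claw":-1},{"slide":[0,-0.28,-1.4],"angular":[0,0,0],"claw":-1},{"slide":[0,-0.5,-2.4],"angular":[0,0,0],"claw":-1},{"slide":[0,-0.5,-2.4],"angular":[0,0,0],"claw":-1},{"slide":[0,-0.28,-1.4],"angular":[0,0,0],"claw":-1},{"slide":[0,0,0.82],"angular":[0.05,0,0],"claw":-1},{"slide":[0,0,0.82],"angular":[0.05,0,0],"claw":-1},{"slide":[0,0,0.82],"angular":[0.05,0,0],"claw":-1},{"slide":[0,0,0],"angular":[0,0,0],"claw":-1}]'
python3 - <<'E'
from h import *
plan([.6278,.1035,.162],toolR(CY))
E
```

```text
t: 16.03
tcp_pos: [0.6641, -0.1903, 0.1599]
tool_rot: [0.766, 0.61, 0.134, 0.156]
force: [-0.1, -0.0, -3.0]
finger_gap: 0.127
gripper_force: 78.4
t: 16.87
tcp_pos: [0.6399, -0.1853, 0.1884]
tool_rot: [0.779, 0.622, 0.058, 0.06]
force: [0.6, -0.1, -1.7]
finger_gap: 0.128
gripper_force: 79.3
t 16.87 rot [ 0.166 -0.017  0.014] slide after rot [27.79 -7.97  2.64] before [27.86 -7.95  1.78] F [ 0.6 -0.1 -1.7] tcp [ 0.6399 -0.1853  0.1884]
```

```bash
python3 -m creep '[{"slide":[0,0,0],"angular":[0.042,-0.004,0.003],"claw":-1},{"slide":[0,0,0],"angular":[0.042,-0.004,0.003],"claw":-1},{"slide":[0.5,-0.1,0],"angular":[0.042,-0.004,0.004],"claw":-1},{"slide":[1.3,-0.3,0],"angular":[0.04,-0.005,0.004],"claw":-1},{"slide":[2,-0.6,0],"angular":[0,0,0],"claw":-1},{"slide":[3,-0.9,0.3],"angular":[0,0,0],"claw":-1},{"slide":[3,-0.9,0.3],"angular":[0,0,0],"claw":-1},{"slide":[3,-0.9,0.3],"angular":[0,0,0],"claw":-1},{"slide":[3,-0.9,0.3],"angular":[0,0,0],"claw":-1},{"slide":[3,-0.9,0.3],"angular":[0,0,0],"claw":-1}]'
python3 -m creep '[{"slide":[3,-0.9,0.3],"angular":[0,0,0],"claw":-1},{"slide":[3,-0.8,0.3],"angular":[0,0,0],"claw":-1},{"slide":[2,-0.5,0.3],"angular":[0,0,0.02],"claw":-1},{"slide":[0.7,-0.2,0.1],"angular":[0,0,0],"claw":-1},{"slide":[0,0,0],"angular":[0,0,0],"claw":-1},{"slide":[0,0,0],"angular":[0,0,0],"claw":-1},{"slide":[0,0,0],"angular":[0,0,0],"claw":-1}]'
python3 - <<'E'
from h import *
plan([.6293,.1035,0],toolR(-8))
t=viewer.snapshot('top'); s=viewer.snapshot('side'); cv2.imwrite('pics/t2.png',t)
for n,im,box in(('top',t,(180,120,430,420)),('side',s,(180,130,430,380))):
    m=mask(im,box,(0,0,150),(40,70,255)); k,l,st,ce=cv2.connectedComponentsWithStats(m)
    for i in range(1,k):
        if st[i,4]>8: print(n,ce[i].round(),st[i,2:], onz('top',ce[i],.026).round(3) if n=='top' else '')
Y=np.radians(CY);print([proj('top',[*(C+R.from_euler('z',CY,degrees=True).apply([a,b,0])[:2]),.08]).round() for a,b in((62,67),(-62,67),(-62,-67),(62,-67)) for a,b in[(a/1e3,b/1e3)]])
E
```

```text
t: 17.7
tcp_pos: [0.6285, 0.0124, 0.174]
tool_rot: [0.786, 0.618, 0.001, 0.0]
force: [0.2, 0.3, -3.5]
finger_gap: 0.124
gripper_force: 79.4
t: 18.28
tcp_pos: [0.6266, 0.1, 0.164]
tool_rot: [0.792, 0.61, 0.0, 0.0]
force: [0.3, -0.8, -2.0]
finger_gap: 0.127
gripper_force: 79.3
t 18.28 rot [ 0.001 -0.    -0.119] slide after rot [ 0.39  0.22 16.4 ] before [ 0.41  0.16 16.4 ] F [ 0.3 -0.8 -2. ] tcp [0.6266 0.1    0.164 ]
top [200. 150.] [ 107   81 1542] [0.761 0.29  0.026]
top [302. 124.] [16 13 73] [0.828 0.026 0.026]
top [369. 180.] [ 133  131 8205] [ 0.68  -0.14   0.026]
top [230. 201.] [ 24  38 368] [0.628 0.208 0.026]
top [411. 188.] [13 11 42] [ 0.658 -0.246  0.026]
top [298. 229.] [ 5  7 16] [0.557 0.037 0.026]
top [181. 228.] [ 4  6 13] [0.561 0.331 0.026]
top [184. 244.] [  9  35 153] [0.519 0.323 0.026]
top [341. 259.] [ 5  3 12] [ 0.483 -0.068  0.026]
top [362. 271.] [ 16  14 112] [ 0.453 -0.117  0.026]
top [375. 280.] [10  9 65] [ 0.432 -0.148  0.026]
top [393. 283.] [11  9 71] [ 0.424 -0.193  0.026]
top [183. 295.] [ 9 18 73] [0.394 0.323 0.026]
top [342. 355.] [ 108  131 456
[... 561 characters left out ...]
top [336. 376.] [ 4  5 10] [ 0.207 -0.051  0.026]
top [407. 382.] [ 20  16 138] [ 0.194 -0.217  0.026]
top [324. 382.] [10 10 37] [ 0.193 -0.022  0.026]
top [332. 380.] [5 4 9] [ 0.199 -0.041  0.026]
top [312. 383.] [ 4  6 14] [0.19  0.008 0.026]
top [338. 382.] [ 6  6 12] [ 0.193 -0.056  0.026]
top [309. 391.] [ 9  8 28] [0.173 0.014 0.026]
top [329. 392.] [ 7  9 19] [ 0.172 -0.033  0.026]
top [328. 405.] [ 4  6 13] [ 0.143 -0.031  0.026]
top [336. 418.] [ 4  4 11] [ 0.114 -0.048  0.026]
side [232. 131.] [24  5 63] 
side [261. 132.] [17  7 56] 
side [377. 156.] [ 132   73 6070] 
side [350. 266.] [14 13 14] 
[array([359., 226.]), array([348., 278.]), array([405., 292.]), array([416., 239.])]
```

In the caddy the top view shows blobs at (362,271) (double-size, two lumps), (375,280) and (393,283), so four lumps in total. Setting the tray back down.

```bash
python3 -m creep '[{"slide":[0,0,0],"angular":[0,0,-0.06],"claw":-1},{"slide":[0.4,0.2,0],"angular":[0,0,-0.059],"claw":-1},{"slide":[0,0,1.5],"angular":[0,0,0],"claw":-1},{"slide":[0,0,2.5],"angular":[0,0,0],"claw":-1},{"slide":[0,0,3],"angular":[0,0,0],"claw":-1},{"slide":[0,0,3],"angular":[0,0,0],"claw":-1},{"slide":[0,0,2.5],"angular":[0,0,0],"claw":-1},{"slide":[0,0,1.5],"angular":[0,0,0],"claw":-1},{"slide":[0,0,0.8],"angular":[0,0,0],"claw":-1},{"slide":[0,0,0.4],"angular":[0,0,0],"claw":-1}]'
python3 -m creep '[{"slide":[0,0,0.4],"angular":[0,0,0],"claw":-1},{"slide":[0,0,0.3],"angular":[0,0,0],"claw":-1},{"slide":[0,0,0],"angular":[0,0,0],"claw":-1},{"slide":[0,0,0],"angular":[0,0,0],"claw":-1},{"slide":[0,0,0],"angular":[0,0,0],"claw":-1}]' 40
python3 -c "
from h import *
plan([.6293,.1035,-0.0003],toolR(-8))"
```

```text
t: 19.22
tcp_pos: [0.6286, 0.104, 0.0103]
tool_rot: [0.755, 0.656, -0.001, -0.001]
force: [-0.5, -0.8, -2.3]
finger_gap: 0.125
gripper_force: 79.4
t: 19.63
tcp_pos: [0.6296, 0.1052, 0.0056]
tool_rot: [0.754, 0.657, 0.001, 0.0]
force: [0.4, 0.9, -3.3]
finger_gap: 0.127
gripper_force: 79.4
t 19.63 rot [ 0.001 -0.001  0.001] slide after rot [-0.17 -0.01  0.59] before [-0.17 -0.01  0.59] F [ 0.4  0.9 -3.3] tcp [0.6296 0.1052 0.0056]
```

```bash
python3 -m creep '[{"slide":[0,0,0.2],"angular":[0,0,0],"claw":-1},{"slide":[0,0,0.2],"angular":[0,0,0],"claw":-1},{"slide":[0,0,0.1],"angular":[0,0,0],"claw":-1},{"slide":[0,0,0.05],"angular":[0,0,0],"claw":-1},{"slide":[0,0,0],"angular":[0,0,0],"claw":-1},{"slide":[0,0,0],"angular":[0,0,0],"claw":-1}]'
```

```text
t: 20.13
tcp_pos: [0.629, 0.1052, -0.0003]
tool_rot: [0.754, 0.657, 0.0, -0.0]
force: [-1.4, -0.1, 3.3]
finger_gap: 0.129
gripper_force: 80.1
```

```bash
python3 -m creep '[{"slide":[0,0,0],"angular":[0,0,0],"claw":1},{"slide":[0,0,0],"angular":[0,0,0],"claw":1},{"slide":[0,0,0],"angular":[0,0,0],"claw":1},{"slide":[0,0,0],"angular":[0,0,0],"claw":1},{"slide":[0,0,0],"angular":[0,0,0],"claw":1},{"slide":[0,0,0],"angular":[0,0,0],"claw":1},{"slide":[0,0,-1],"angular":[0,0,0],"claw":1},{"slide":[0,0,-2],"angular":[0,0,0],"claw":1},{"slide":[0,0,-3],"angular":[0,0,0],"claw":1},{"slide":[0,0,-4],"angular":[0,0,0],"claw":1}]'
python3 -m creep '[{"slide":[0,0,-4],"angular":[0,0,0],"claw":1},{"slide":[0,0,-4],"angular":[0,0,0],"claw":1},{"slide":[4,0,0],"angular":[0,0,0],"claw":1},{"slide":[4,0,0],"angular":[0,0,0],"claw":1},{"slide":[4,0,0],"angular":[0,0,0],"claw":1},{"slide":[4,0,0],"angular":[0,0,0],"claw":1},{"slide":[4,0,0],"angular":[0,0,0],"claw":1},{"slide":[4,0,0],"angular":[0,0,0],"claw":1},{"slide":[0,0,0],"angular":[0,0,0],"claw":1},{"slide":[0,0,0],"angular":[0,0,0],"claw":1}]'
python3 - <<'E'
from h import *
t=viewer.snapshot('top');s=viewer.snapshot('side');t0=cv2.imread('pics/top0.png');s0=cv2.imread('pics/side0.png')
for n,a,b in(('now',t,s),('before',t0,s0)):
    for v,im,box in(('top',a,(235,185,305,285)),('side',b,(200,200,305,270))):
        r=cv2.minAreaRect(big(mask(im,box,(5,90,30),(17,255,255)))); print(n,v,np.round(r[0],1),np.round(r[1],1),round(r[2],1))
    r=cv2.minAreaRect(big(mask(b,(330,190,490,330),(85,50,60),(115,255,255)))); print('dripper',np.round(r[0],1),np.round(r[1],1))
d=cv2.absdiff(s,s0).max(2)
for k,(x0,y0,x1,y1) in dict(pitcher=(420,245,482,318),dripper=(342,198,398,248),tumbler=(207,152,238,197),creamer=(147,185,180,224)).items(): print(k,(d[y0:y1,x0:x1]>40).mean().round(3))
m=mask(t,(345,225,412,292),(0,0,150),(40,70,255));k,l,st,ce=cv2.connectedComponentsWithStats(m);print([(ce[i].round(),st[i,4]) for i in range(1,k) if st[i,4]>15])
print('lid bar',[onz('top',cv2.minAreaRect(big(mask(t,(390,240,450,330),(5,115,60),(16,255,255))))[0],.102).round(3)])
E
```

```text
t: 20.97
tcp_pos: [0.6266, 0.105, 0.0981]
tool_rot: [0.754, 0.656, -0.002, -0.003]
force: [1.0, 0.2, -0.5]
finger_gap: 0.997
gripper_force: 0.0
t: 21.8
tcp_pos: [0.6614, 0.3453, 0.1795]
tool_rot: [0.753, 0.658, 0.0, -0.0]
force: [0.1, 0.2, 0.6]
finger_gap: 0.999
gripper_force: 0.0
now top [266.2 231.2] [40. 70.] 8.1
now side [256.9 242. ] [45.2 88.8] 62.4
dripper [370. 223.] [48. 46.]
before top [267.1 231.1] [40. 70.] 8.1
before side [257.5 242.2] [45.2 88.8] 62.4
dripper [370.5 223. ] [48. 47.]
pitcher 0.0
dripper 0.0
tumbler 0.0
creamer 0.0
[(array([362., 272.]), np.int32(107)), (array([375., 280.]), np.int32(66)), (array([393., 283.]), np.int32(71))]
lid bar [array([ 0.455, -0.271,  0.102])]
```

```bash
python3 -c "
from station import ticket
print(ticket.sign_off())"
```

```text
the job is handed in; nothing more can be done
None
```

The job is handed in at about 22 s of the 64 s allowed: the lid was slid the full 125 mm and left open, the empty tray is flat again within about 2 mm of where it started, and the other crockery shows no movement in the camera check. The top view shows three white patches in the caddy, one the size of two touching lumps, and none in the tray, so I count all four lumps as inside.

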